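# Load a blank through the clamp jaws to the work stop

## Robot

A 6-joint arm with a two-finger parallel gripper is mounted at the origin on the work surface. World frame = base frame: x ahead of the robot, y to its left, z up, the work surface at z = 0. Lengths are in mm, angles in degrees, forces in N, time in s.
With the tool pointing down it reaches from about 350 to 975 mm from the base axis. Payload 4.9 kg.
Tool frame: the origin (TCP) lies at the centre of the arm's flange, where the gripper is bolted on; the fingertips stand 173 mm ahead of it and the grasp point (between the pads) lies 155 mm ahead of it (manip.tip_reach is the distance from the TCP to the fingertips, in mm); z points along the fingers, y is the direction in which the jaws open and shut (so a half turn about z gives the same grasp; the last joint's range is limited). The gripper opens to 85 mm and grips with 20 to 120 N. Pads are 22 mm wide; open, the fingers measure 114 mm over their backs; the gripper's body (76 mm by 85 mm) begins 54 mm behind the grasp point. The pads swing forward as they close: fully open they stand 13 mm farther back than shut.
Start: joints at [-75.115, 3.019, 92.412, -0, 84.569, -6.818], TCP at [231.122, -580.677, 404.704] pointing down, gripper open.
Joint ranges: [-172.51, 172.51], [-57.92, 126.97], [3.15, 148.05], [-58.71, 238.71], [5.1, 150.11], [-179.66, 179.66]. Speed limits (degrees/s): [147.25, 147.25, 180, 180, 180, 180].

## Interface

Orientations are given as a 3x3 rotation matrix whose columns are the frame's x, y, z axes.
In Python, from plant import manip, grab_frame gives the robot as it stands.
- The arm moves only by the tool move_arm, never from a script. Its argument "rows" is a list of rows, each a list of 3 entries, a list of its own where there are three numbers: the turn, a rotation vector about the tool's x, y, z in rad, then the shift along the tool's x, y, z in cm, then the closure, from 0 (fully open) to 1 (shut). A call has 1 to 5 rows; each row is the pose to reach, as a shift and turn from the pose measured when the call began, along the tool's axes at that moment; what a row does not reach only later rows make up. A row lasts 1/12 s, in which the tool goes at most 41.7 mm and 7.16 degrees, less where a joint would pass 70% of its speed; a pose out of reach is approached as far as the arm can. A call with a gripper value outside its range is refused whole. The fingers move at their own pace and stop on an object; "grip_force" is the grip in N (left out, the last holds). Time passes only in rows, so rows that repeat a pose let the fingers close. It gives the time, the measured TCP pose, the force and the opening at its end, in the units of the state.
- manip.observe(): the state, without advancing time (a new reading comes with each control period).
- grab_frame(name): name is "scene" or "top" or "wrist"; returns a dict with "frame" (384x512x3 uint8, red, green, blue), "fx", "fy", "cx", "cy" (pixels), "pose" (4x4, takes a point from camera to world coordinates). Camera axes: x right, y up, looking along -z (the intrinsics and any distortion apply to the point x, -y, -z); pixel columns grow to the right and rows downward; lengths in mm; the calibration is good to about 2 mm. A picture is of the moment at which its call begins. There is no depth.
- manip.finish_job(): hands the job in, once; it reports no verdict.
The state is a dict: "clock": time; "joint_pos": joint angles; "qd": joint speeds; "joint_torque": joint torques, N m; "tcp_pos": TCP position; "eef_rot": TCP orientation; "force": force on the tool from outside, world axes, zero at the start; "wrist_torque": the same for the moment, N m; "opening": finger opening in mm.
Only numpy, scipy, OpenCV 4.12 (cv2) and the standard library are available. Lean on these libraries where they do the work, as an engineer would, in place of code of your own. Each camera call takes 0.05 s, during which the arm holds its last target.

## Task

Load the aluminium blank into the open twin clamp: with the fingers, push it flat along the tooling plate, in between the flared lead-ins and through the narrow gap between the jaws, until its leading end rests gently against the work stop on the far side. Only push it, never pick it up, and do not ram the stop. Leave the bushing, the cap screw, the spare pad and the hex key where they are.

Things in the scene. Friction and masses are not known exactly. Their poses are not given: they have to be found in the camera images.
- clamp: Twin air clamp on a dark steel tooling plate; fixed; its jaws stay as they are. Origin: middle of the gap between the jaws, at table level. y: loading direction, from the plate's bare end through the gap to the stop; x: across the gap, towards the air cylinders; z up. Plate top 15 mm above the origin; the plate spans x -110 to 145, y -310 to 140 mm. Jaws and uprights reach 75 mm above the table.
- gap_entry (a point): Start of the gap, on the plate's top, midway between the jaws, 46 mm before the clamp's origin. The gap is 43 mm wide and straight from here to gap_exit. Before it, steel lead-ins flare out by 7 mm a side over 12 mm (65 mm high). Fixed jaws stand from x -21.5 to -60 mm, pads, uprights and air cylinders from x 21.5 to 165 mm (clamp's axes).
- gap_exit (a point): Far end of the gap, on the plate's top, midway between the jaws, 46 mm beyond the clamp's origin; the stop stands beyond it.
- blank: The workpiece: plain milled aluminium bar 160 mm long (its y axis), 40 mm wide (x), 25 mm high, with a dark counterbore near each end of its top; about 0.4 kg; loose, lies flat on the plate short of the entry, somewhat askew and off the line of the gap. Origin: centre of its underside.
- blank_front (a point): Centre of the blank's leading end face (80 mm along +y from its middle, at half height), the end that goes to the stop.
- blank_rear (a point): Centre of the blank's rear end face (80 mm along -y from its middle, at half height), the end to push on.
- stop: Adjustable work stop screwed to the plate beyond the jaws: aluminium block 44 mm wide, 34 mm high, with a steel stop button 18 mm across; fixed, set at a different distance each time (face 62 to 80 mm beyond the clamp's origin). Origin: on the plate's top, below the button's face; axes as the clamp's. The blank is home when its leading end touches this face (its middle 80 mm before it).
- bushing: Bystander: brass bushing, a ring 32 mm across and 24 mm high, standing on the plate beside the fixed jaws (on the side away from the air cylinders). Origin: centre of its underside.
- cap_screw: Bystander: steel cap screw standing on its head, 24 mm across and 48 mm high, on the plate beside the stop, on the air cylinders' side. Origin: centre of its underside.
- spare_pad: Bystander: spare steel jaw pad 13 x 44 x 30 mm high, standing on the plate beside the stop, on the side away from the air cylinders. Origin: centre of its underside.
- hex_key: Bystander: dark L-shaped hex key, 100 x 30 mm, 8 mm thick, lying on the bench beyond the stop end of the plate. Origin: near the middle of its long leg, at table level.
Not all that is in view belongs to the job. Of the things that look like the blank, the smallest one is meant.

How it is judged (in metres and radians):
On the way:
1. the blank's leading end has come out of the far side of the gap, the blank lying between the jaws (y of blank_front in the frame of clamp above 0.047 m and x of blank_front in the frame of clamp between -0.006 and 0.006 m), for 0.1 s.
At the end, for the whole second after the job is handed in: The blank lies flat on the plate (within 3 mm and 0.05 rad) and still, between both pairs of jaws in line with the gap (within 5 mm and 0.06 rad), its leading end against the stop button (within 2.5 mm) (y of blank_front in the frame of stop above -0.0025 m and x of blank in the frame of clamp between -0.005 and 0.005 m and angle between the y axis of blank and the y axis of clamp, either way round below 0.06 rad and angle between blank's own z axis and vertical below 0.05 rad and z of blank in the frame of clamp below 0.018 m and linear speed of blank below 0.01 m/s); the robot touches nothing.
It fails at once if the blank is lifted or tipped (more than 8 mm off the plate, or 0.15 rad) (z of blank in the frame of clamp above 0.023 m or angle between blank's own z axis and vertical above 0.15 rad).
It fails at once if the stop is rammed (the blank bears on it with more than 60 N) (contact force between blank and stop above 60 N).
It fails at once if a bystander is moved by more than 10 mm (distance of any of bushing, cap_screw, spare_pad, hex_key from where it was at the start of the episode above 0.01 m).
It also fails if it takes over 72 s, if anything falls off the work surface, if the arm or the gripper's body presses on something with over 40 N, if the wrist force passes 120 N, or if a joint passes its speed limit or range.

## Working session

There is one attempt and no reset: what is moved stays moved. The work goes in short steps, Python scripts to look and compute and a tool call to move; the robot and the scene stay as the last step left them, time stands still between calls to the robot, and variables do not carry over. Pictures are saved under pics/ and viewed, and the job is handed in when it is done.

Besides the shell and the picture viewer there is one more tool, called as name(argument=value, ...) on one line, values as JSON. move_arm: Moves the arm, as the interface text tells. Its arguments: {"type":"object","properties":{"rows":{"type":"array","items":{"type":"array"}},"grip_force":{"type":"number"}},"required":["rows"]}

```bash
ls; mkdir -p pics; python3 - <<'E'
from plant import manip, grab_frame
import cv2
s=manip.observe();print(s)
for n in("scene","top","wrist"):
    f=grab_frame(n);cv2.imwrite(f"pics/{n}0.png",f["frame"][:,:,::-1]);print(n,{k:v for k,v in f.items() if k!="frame"})
E
```

```text
pics
{'clock': 0.0, 'joint_pos': array([-7.51148245e+01,  3.05623165e+00,  9.24912347e+01,  6.45228410e-04,
        8.45688049e+01, -6.81810075e+00]), 'qd': array([-0.02516255, -0.03767564,  0.00997483,  0.00816131,  0.03319441,
       -0.18249463]), 'joint_torque': array([ 1.11934543e-03, -3.93682730e+01, -3.70177388e+01, -7.12612518e-05,
        6.93030597e-03,  5.95954432e-06]), 'tcp_pos': array([ 231.05832922, -580.43375348,  403.48271494]), 'eef_rot': array([[ 9.29111890e-01,  3.69798371e-01, -5.10461122e-04],
       [ 3.69798637e-01, -9.29109848e-01,  1.96409517e-03],
       [ 2.52044739e-04, -2.01363201e-03, -9.99997941e-01]]), 'force': array([-0.22384711, -0.28949793, -0.429829  ]), 'wrist_torque': array([-0.02351505, -0.04887567, -0.0105507 ]), 'opening': 85.1253007351796}
scene {'fx': 421.9289912632266, 'fy': 421.9289912632266, 'cx': 251.77720144182737, 'cy': 182.90816760259196, 'pose': array([[-5.62562131e-01, -7.06593981e-01,  4.29242117e-01,
         8.86377311e+02],
       [ 8.26754780e-01, -4.81187797e-01,  2.91435822e-01,
         2.63441869e+02],
       [ 6.19270431e
[... 368 characters left out ...]
12e-01, -2.74274199e-02, -1.26374255e-02,
        -1.60990247e+01],
       [-1.57872874e-02,  1.17849661e-01,  9.92905947e-01,
         9.69343063e+02],
       [ 0.00000000e+00,  0.00000000e+00,  0.00000000e+00,
         1.00000000e+00]])}
wrist {'fx': 269.82404975373873, 'fy': 269.82404975373873, 'cx': 251.97544259258342, 'cy': 191.65786932155154, 'pose': array([[ 3.69423480e-01,  8.94808771e-01,  2.50686170e-01,
         2.94082891e+02],
       [-9.29257062e-01,  3.56526090e-01,  9.68011353e-02,
        -5.56017612e+02],
       [-2.75765514e-03, -2.68712506e-01,  9.63216478e-01,
         3.72677921e+02],
       [ 0.00000000e+00,  0.00000000e+00,  0.00000000e+00,
         1.00000000e+00]])}
```

View pics/scene0.png

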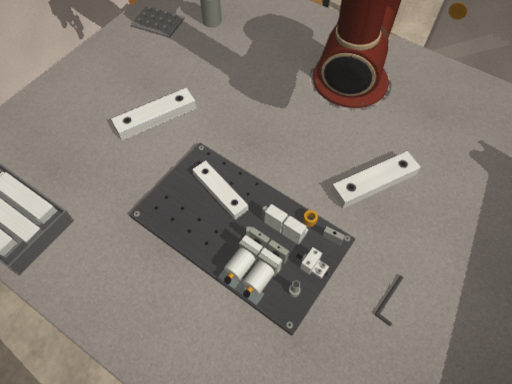

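View pics/top0.png

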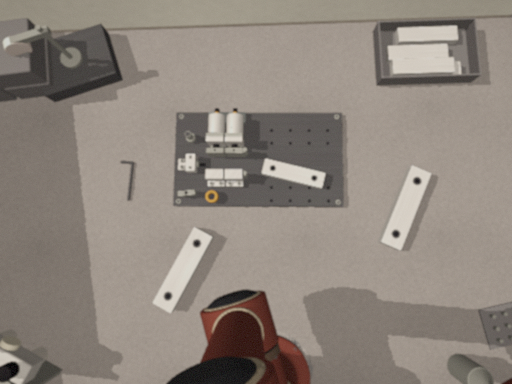

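View pics/wrist0.png

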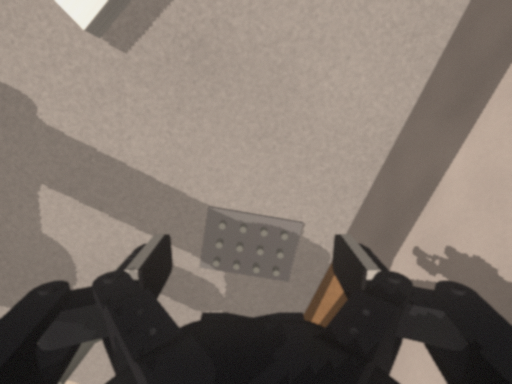

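The top view has the plate at pixels (175–343, 112–207) with cylinders at the top and the stop at left (189,162). The blank is on the plate at about (294,173). Two larger look-alike bars lie on the bench. Next I'll zoom in.

```bash
cat > h.py <<'E'
import numpy as np,cv2
from plant import manip,grab_frame
def ray(f,u,v):
    d=np.array([(u-f["cx"])/f["fx"],-(v-f["cy"])/f["fy"],-1.0]);P=f["pose"];return P[:3,3],P[:3,:3]@d
def unproj(f,u,v,z):
    o,d=ray(f,u,v);return o+d*(z-o[2])/d[2]
def proj(f,p):
    P=f["pose"];c=P[:3,:3].T@(np.asarray(p,float)-P[:3,3])
    return np.array([f["cx"]+f["fx"]*c[0]/-c[2], f["cy"]-f["fy"]*c[1]/-c[2]])
def crop(f,x0,y0,x1,y1,s,name):
    c=f["frame"][y0:y1,x0:x1,::-1];cv2.imwrite(name,cv2.resize(c,None,fx=s,fy=s,interpolation=cv2.INTER_CUBIC))
E
python3 - <<'E'
from h import *
f=grab_frame("top");crop(f,165,100,355,220,4,"pics/t1.png")
g=grab_frame("scene");crop(g,120,135,360,335,3,"pics/s1.png")
import pickle;pickle.dump((f,g),open("fr0.pkl","wb"))
E
```

```text
(no output)
```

View pics/t1.png

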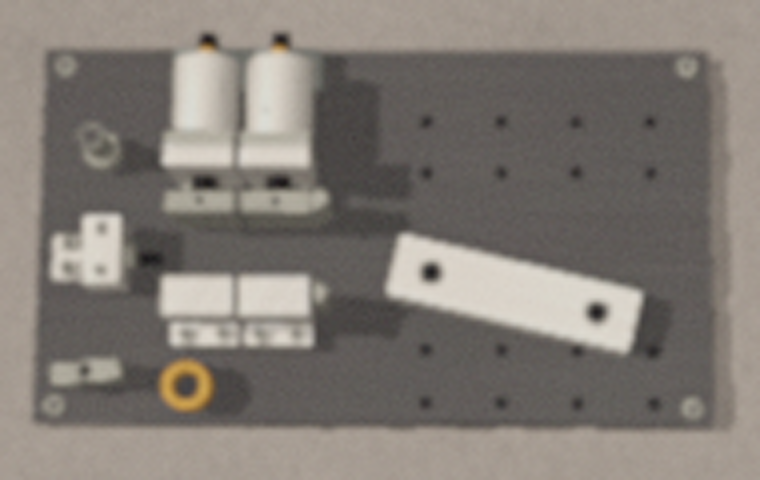

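View pics/s1.png

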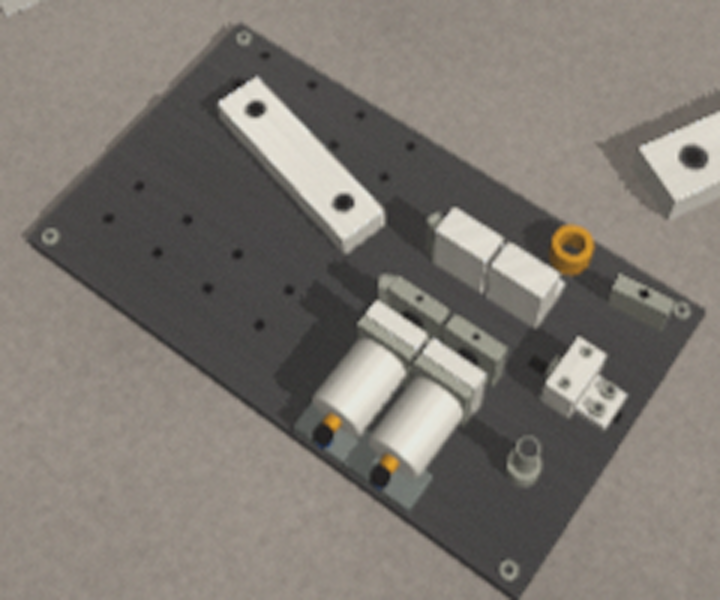

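```bash
cat > fit.py <<'E'
from h import *
import pickle
from scipy.optimize import least_squares
f,g=pickle.load(open("fr0.pkl","rb"))
T=lambda U,V:np.array([(U+.5)/4-.5+165,(V+.5)/4-.5+100])
S=lambda U,V:np.array([(U+.5)/3-.5+120,(V+.5)/3-.5+135])
pc=np.array([[145,140],[145,-310],[-110,-310],[-110,140]])
pt=[T(47,50),T(709,52),T(716,429),T(35,424)]
ps=[S(518,598),S(28,237),S(235,25),S(704,312)]
bc=np.array([[20,80],[20,-80],[-20,-80],[-20,80]])
bt=[T(403,233),T(645,290),T(630,354),T(387,296)]
bs=[S(346,240),S(218,102),S(259,77),S(384,215)]
def w(p,c,z):
    C,s=np.cos(p[2]),np.sin(p[2]);return np.array([p[0]+C*c[0]-s*c[1],p[1]+s*c[0]+C*c[1],z])
def fit(c,z,obs,p0):
    fun=lambda p:np.concatenate([proj(cam,w(p,k,z))-o for cam,ob in obs for k,o in zip(c,ob)])
    r=least_squares(fun,p0);return r.x,np.abs(fun(r.x)).max()
if __name__=="__main__":
    for nm,c,z,a,b,p0 in(("clamp",pc,15,pt,ps,[550,50,0]),("blank",bc,40,bt,bs,[500,-100,0])):
        for l,o in(("top",[(f,a)]),("scene",[(g,b)]),("both",[(f,a),(g,b)])):
            x,e=fit(c,z,o,p0);print(nm,l,x[:2].round(1),np.degrees(x[2]).round(2),"resid px",e.round(2))
        for k,q in zip(c,a):print((unproj(f,*q,z)).round(1),end=" ")
        print()
E
python3 fit.py
```

```text
clamp top [545.3  92.3] -1.92 resid px 0.77
clamp scene [546.7  95.2] -1.8 resid px 1.26
clamp both [546.1  94. ] -1.87 resid px 1.43
[694.8 226.6  15. ] [ 679.4 -220.9   15. ] [ 425.  -212.5   15. ] [440.4 233.9  15. ] 
blank top [514.4 -83.4] -15.21 resid px 0.52
blank scene [515.1 -78.7] -16.2 resid px 0.97
blank both [514.6 -81. ] -15.75 resid px 1.83
[555.9 -11.7  40. ] [ 514.  -166.5   40. ] [ 472.8 -155.    40. ] [ 5.148e+02 -3.000e-01  4.000e+01]
```

```bash
cat >> h.py <<'E'
from scipy.spatial.transform import Rotation as R
CL=np.array([546.,93.7]);CY=np.radians(-1.87)
def c2w(x,y):
    c,s=np.cos(CY),np.sin(CY);return CL+np.array([c*x-s*y,s*x+c*y])
def w2c(p):
    c,s=np.cos(CY),np.sin(CY);d=np.asarray(p)[:2]-CL;return np.array([c*d[0]+s*d[1],-s*d[0]+c*d[1]])
def goto(x,y,z,th):
    """clamp-frame TCP xy, world TCP z, tool-x yaw in the clamp frame deg -> tool shift cm, turn rad"""
    s=manip.observe();t=np.radians(th)+CY
    Rt=np.array([[np.cos(t),np.sin(t),0],[np.sin(t),-np.cos(t),0],[0,0,-1.]])
    E=s["eef_rot"];p=np.r_[c2w(x,y),z]
    print("t",s["clock"].round(2) if hasattr(s["clock"],'round') else s["clock"],"turn",R.from_matrix(E.T@Rt).as_rotvec().round(4),"shift",(E.T@(p-s["tcp_pos"])/10).round(3))
    st()
def st():
    s=manip.observe();print("clamp xy",w2c(s["tcp_pos"]).round(1),"z",s["tcp_pos"][2].round(1),"yaw",round(np.degrees(np.arctan2(s["eef_rot"][1,0],s["eef_rot"][0,0])-CY),2),"F",s["force"].round(1),"open",round(s["opening"],1),"t",s["clock"],"j",s["joint_pos"].round(0))
E
python3 - <<'E'
from h import *
print(manip.tip_reach)
goto(-85,-175,404,0)
E
```

```text
173.4
t 0.25 turn [-1.000e-03  1.000e-04  4.114e-01] shift [ 39.402 -38.362   0.054]
clamp xy [-292.7 -684.2] z 404.1 yaw 23.57 F [ 0.2 -0.4 -0.2] open 85.3 t 0.25 j [-75.   3.  92.   0.  85.  -7.]
```

move_arm(rows=[[[0,0,0.08],[2.8,-2.7,0],0],[[0,0,0.16],[5.6,-5.4,0],0],[[0,0,0.24],[8.4,-8.2,0],0],[[0,0,0.32],[11.2,-10.9,0],0],[[0,0,0.41],[14,-13.6,0],0]])

```text
clock: 0.67
tcp_pos: [311.2, -400.8, 404.0]
eef_rot: [[0.999, -0.036, -0.0], [-0.036, -0.999, 0.001], [-0.0, -0.001, -1.0]]
force: [1.1, -0.2, -0.1]
opening: 85.3
```

```bash
python3 - <<'E'
from h import *
goto(-85,-175,330,0)
E
```

```text
t 0.6667 turn [-0.0012  0.0002 -0.0034] shift [ 13.25  -32.723   7.437]
clamp xy [-218.6 -501.9] z 404.0 yaw -0.19 F [ 1.1 -0.2 -0.1] open 85.3 t 0.6667 j [-61. -13. 108.   0.  86.  31.]
```

move_arm(rows=[[[0,0,0],[1.6,-4.0,0.8],0],[[0,0,0],[3.2,-7.8,1.8],0],[[0,0,0],[4.8,-11.6,2.7],0],[[0,0,0],[6.4,-15.4,3.6],0],[[0,0,0],[8,-19.2,4.5],0]])

```text
clock: 1.08
tcp_pos: [395.7, -215.3, 360.3]
eef_rot: [[0.999, -0.037, 0.001], [-0.037, -0.999, 0.001], [0.001, -0.001, -1.0]]
force: [1.2, 0.4, 0.1]
opening: 85.5
```

```bash
python3 - <<'E'
from h import *
goto(-85,-175,300,0)
E
```

```text
t 1.0833 turn [-0.0007 -0.0006 -0.004 ] shift [  5.459 -13.888   6.044]
clamp xy [-140.2 -313.7] z 360.3 yaw -0.23 F [1.2 0.4 0.1] open 85.5 t 1.0833 j [-38. -20. 118.   0.  83.  54.]
```

move_arm(rows=[[[0,0,0],[1.4,-3.5,1.5],0],[[0,0,0],[2.8,-7,3],0],[[0,0,-0.004],[4.2,-10.5,4.5],0],[[0,0,-0.004],[5.5,-13.9,6],0],[[0,0,-0.004],[5.5,-13.9,6],0]])

```text
clock: 1.5
tcp_pos: [455.7, -73.3, 297.0]
eef_rot: [[1.0, -0.026, -0.004], [-0.026, -1.0, 0.005], [-0.004, -0.005, -1.0]]
force: [-0.4, 0.6, -0.1]
opening: 85.0
```

```bash
python3 - <<'E'
from h import *
goto(-85,-175,182,0)
f=grab_frame("wrist");crop(f,0,0,512,384,1.5,"pics/w1.png")
g=grab_frame("scene");crop(g,120,85,360,285,3,"pics/s2.png")
E
```

```text
t 1.5 turn [-0.0046  0.0042  0.0066] shift [ 0.021  0.562 11.496]
clamp xy [ -84.8 -169.9] z 297.0 yaw 0.38 F [-0.4  0.6 -0.1] open 85.0 t 1.5 j [-18. -15. 120.   0.  76.  73.]
```

View pics/w1.png

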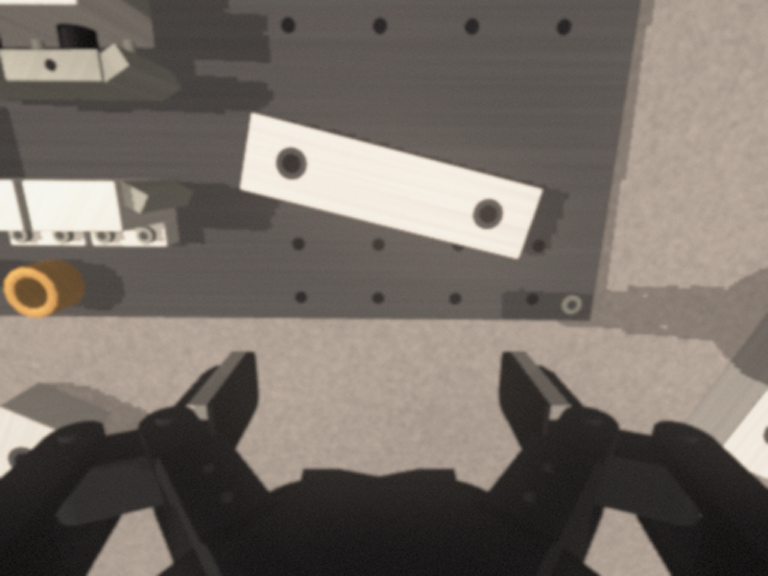

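View pics/s2.png

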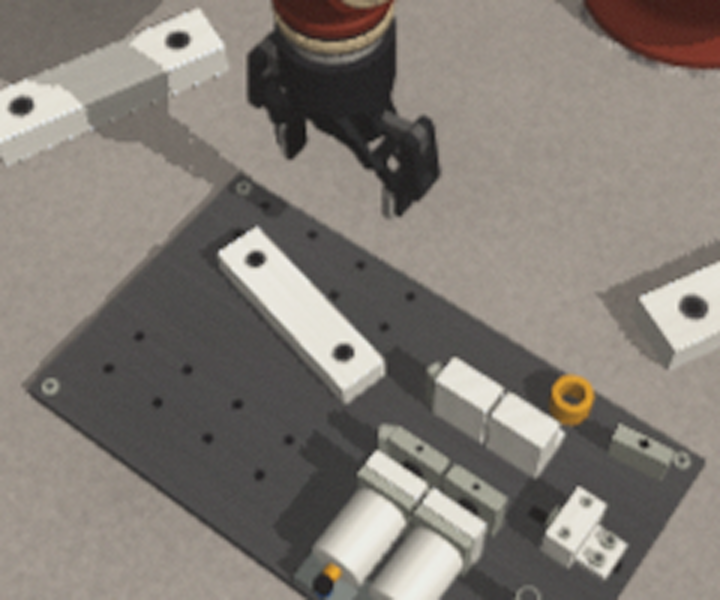

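```bash
python3 - <<'E'
from h import *
f=grab_frame("wrist");s=manip.observe()
E=s["eef_rot"];M=f["pose"];Rc=E.T@M[:3,:3];pc=E.T@(M[:3,3]-s["tcp_pos"]);print("cam in tool",pc.round(1))
for reach in(160,165,173):
  for (u,v) in((258,352),(500,352),(248,352),(510,352),(258,400),(195,405)):
    d=Rc@np.array([((u)/1.5-f["cx"])/f["fx"],-(v/1.5-f["cy"])/f["fy"],-1]);print(reach,(u,v),(pc+d*(reach-pc[2])/d[2]).round(1))
E
```

```text
cam in tool [67.7 -0.5 31.9]
160 (258, 352) [  8.5 -41.9 160. ]
160 (500, 352) [  8.7  41.4 160. ]
160 (248, 352) [  8.5 -45.3 160. ]
160 (510, 352) [  8.7  44.8 160. ]
160 (258, 400) [-10.1 -43.4 160. ]
160 (195, 405) [-12.2 -66.1 160. ]
165 (258, 352) [  6.2 -43.5 165. ]
165 (500, 352) [  6.4  43.  165. ]
165 (248, 352) [  6.2 -47.1 165. ]
165 (510, 352) [  6.4  46.6 165. ]
165 (258, 400) [-13.2 -45.  165. ]
165 (195, 405) [-15.3 -68.6 165. ]
173 (258, 352) [  2.5 -46.1 173. ]
173 (500, 352) [  2.7  45.7 173. ]
173 (248, 352) [  2.5 -49.9 173. ]
173 (510, 352) [  2.7  49.4 173. ]
173 (258, 400) [-18.  -47.7 173. ]
173 (195, 405) [-20.3 -72.7 173. ]
```

The wrist view shows the blank from (250,113) to (520,258), clear of the fingers. The open finger reach comes out at about 160 mm, so a TCP z of about 182 puts the tips at z ≈ 22, low on the blank's side. I'll descend.

move_arm(rows=[[[0,0,0],[0,0.5,3],0],[[0,0,0],[0,0.5,6],0],[[0,0,0.006],[0,0.5,9],0],[[0,0,0.006],[0,0.5,11.3],0],[[0,0,0.006],[0,0.5,11.3],0]])

```text
clock: 2.07
tcp_pos: [453.2, -83.9, 183.3]
eef_rot: [[0.999, -0.04, -0.008], [-0.04, -0.999, 0.003], [-0.008, -0.002, -1.0]]
force: [-0.6, 0.8, -1.0]
opening: 85.2
```

```bash
python3 - <<'E'
from h import *
goto(-60,-175,182,0)
g=grab_frame("scene");crop(g,120,85,360,285,3,"pics/s3.png")
E
```

```text
t 2.0667 turn [-0.0025  0.0078 -0.0076] shift [ 2.691 -0.575  0.114]
clamp xy [ -86.9 -180.6] z 183.3 yaw -0.44 F [-0.6  0.8 -1. ] open 85.2 t 2.0667 j [-20.  -5. 123.   0.  62.  73.]
```

View pics/s3.png

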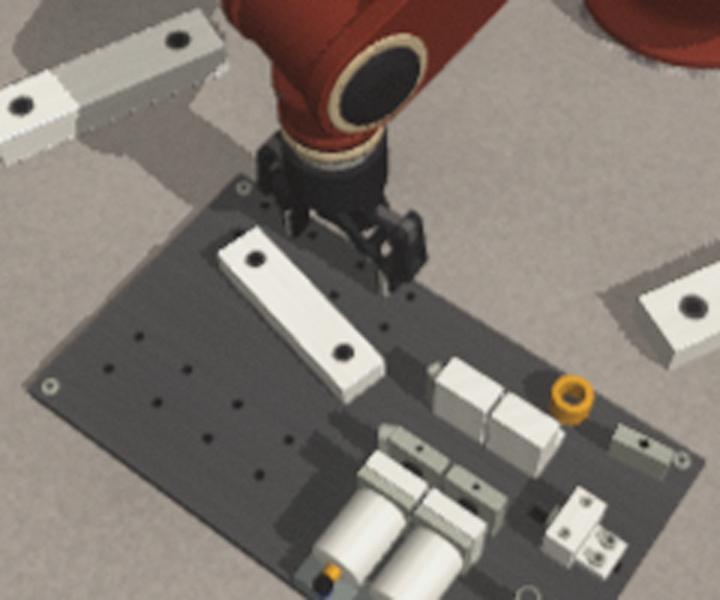

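move_arm(rows=[[[0,0.008,-0.007],[0.7,-0.4,0.1],0],[[0,0.008,-0.007],[1.4,-0.6,0.1],0],[[0,0.008,-0.007],[2.1,-0.6,0.1],0],[[0,0.008,-0.007],[2.8,-0.6,0.1],0],[[0,0.008,-0.007],[3.4,-0.6,0.1],0]])

```text
clock: 2.53
tcp_pos: [490.1, -79.7, 186.0]
eef_rot: [[0.999, -0.033, 0.006], [-0.033, -0.999, 0.0], [0.006, -0.001, -1.0]]
force: [-1.1, 0.1, 0.6]
opening: 85.4
```

```bash
python3 - <<'E'
from h import *
goto(-36,-175,182,0)
f=grab_frame("wrist");crop(f,0,0,512,384,1.5,"pics/w2.png")
E
```

```text
t 2.5333 turn [-0.0006 -0.0058 -0.0001] shift [ 1.418 -0.016  0.409]
clamp xy [ -50.2 -175.2] z 186.0 yaw -0.01 F [-1.1  0.1  0.6] open 85.4 t 2.5333 j [-18.  -0. 118.   0.  62.  74.]
```

View pics/w2.png

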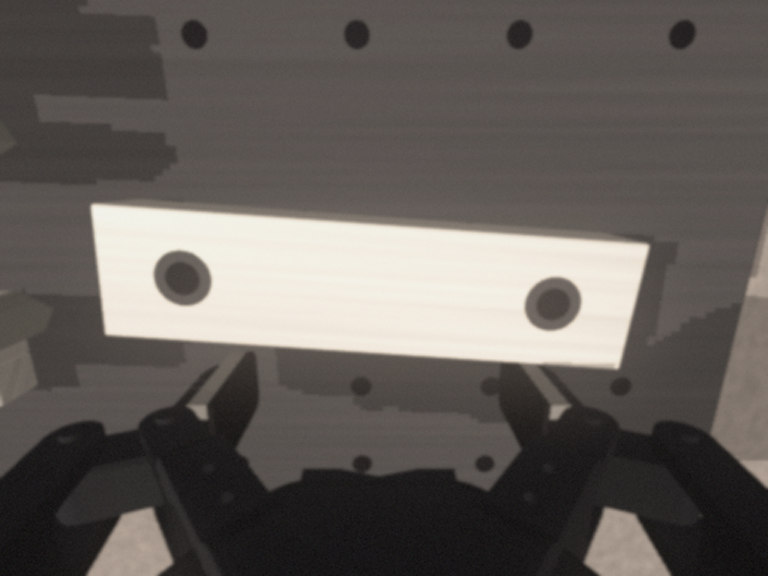

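The wrist view shows the rear finger has contact and the blank has turned to about 4° off. I'll continue until both fingers bear.

move_arm(rows=[[[0,0,0],[0.3,0,0.2],0],[[0,-0.003,0],[0.6,0,0.3],0],[[0,-0.003,0],[0.9,0,0.3],0],[[0,-0.003,0],[1.2,0,0.3],0],[[0,-0.003,0],[1.4,0,0.3],0]])

```text
clock: 3.0
tcp_pos: [504.9, -80.1, 182.9]
eef_rot: [[0.999, -0.033, 0.004], [-0.033, -0.999, 0.001], [0.004, -0.001, -1.0]]
force: [-2.0, 0.6, 0.1]
opening: 85.3
```

```bash
cat > meas.py <<'E'
import sys
from h import *
def meas(tag):
    f=grab_frame("wrist");crop(f,0,0,512,384,1.5,f"pics/{tag}.png");im=f["frame"]
    hsv=cv2.cvtColor(im,cv2.COLOR_RGB2HSV);m=((hsv[...,2]>185)).astype(np.uint8)
    n,l,s,c=cv2.connectedComponentsWithStats(m);k=1+np.argmax(s[1:,4])
    cs,_=cv2.findContours((l==k).astype(np.uint8),cv2.RETR_EXTERNAL,cv2.CHAIN_APPROX_NONE)
    P=np.array([w2c(unproj(f,*p,40)) for p in max(cs,key=len)[:,0,:].astype(float)],np.float32)
    r=cv2.minAreaRect(P);b=cv2.boxPoints(r);print(tag,"centre",np.round(r[0],1),"size",np.round(r[1],1));print(b.round(1))
    e=max(((b[(i+1)%4]-b[i]) for i in range(4)),key=np.linalg.norm);e=e*np.sign(e[1]);print("yaw rel clamp",round(float(np.degrees(np.arctan2(-e[0],e[1]))),2))
    return f
if __name__=="__main__":meas(sys.argv[1])
E
python3 - <<'E'
from h import *
from meas import meas
goto(-31,-175,182,0)
meas("w3")
g=grab_frame("scene");crop(g,120,85,360,285,3,"pics/s4.png")
E
```

```text
t 3.0 turn [-0.0009 -0.0035  0.0001] shift [ 0.442 -0.01   0.089]
clamp xy [ -35.4 -175.1] z 182.9 yaw 0.01 F [-2.   0.6  0.1] open 85.3 t 3.0 j [-17.   2. 116.   0.  61.  74.]
w3 centre [  -3.7 -172.2] size [ 38.9 158.9]
[[ -23.2  -92.7]
 [ -23.1 -251.6]
 [  15.8 -251.6]
 [  15.7  -92.7]]
yaw rel clamp 0.02
```

View pics/w3.png

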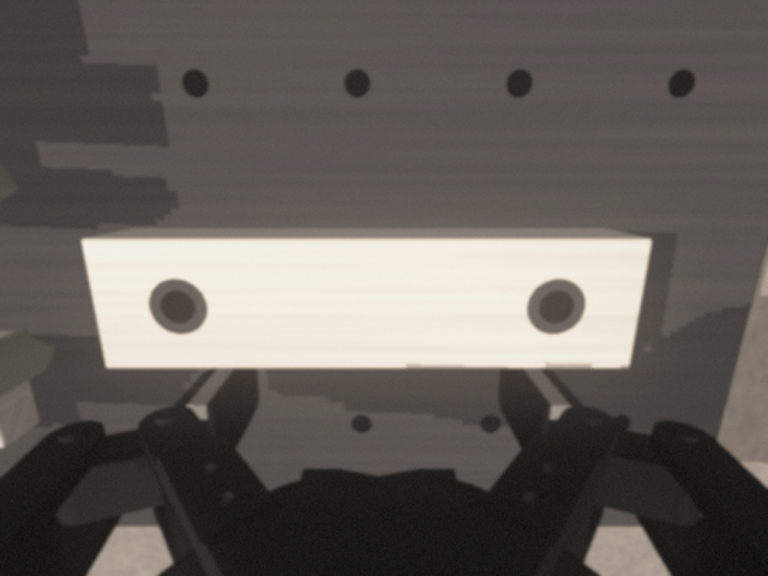

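View pics/s4.png

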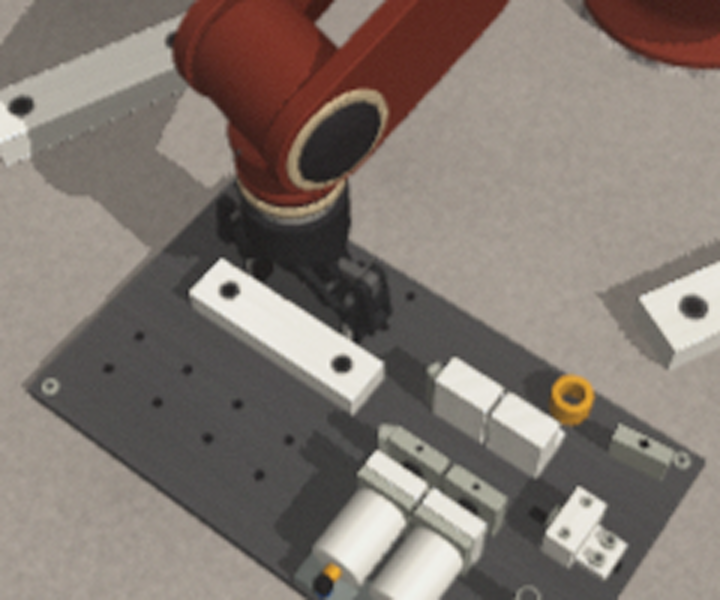

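The blank is now aligned (0.0° to the clamp estimate) and its row of plate holes is parallel to it. Its x is about -4 mm, so I'll push 4 mm further.

move_arm(rows=[[[0,0,0],[0.15,0,0],0],[[0,-0.003,0],[0.3,0,0.1],0],[[0,-0.003,0],[0.4,0,0.1],0],[[0,-0.003,0],[0.4,0,0.1],0],[[0,-0.003,0],[0.4,0,0.1],0]])

```text
clock: 3.52
tcp_pos: [509.1, -80.3, 182.0]
eef_rot: [[0.999, -0.033, 0.002], [-0.033, -0.999, 0.001], [0.002, -0.001, -1.0]]
force: [0.1, -0.7, -0.2]
opening: 85.3
```

```bash
python3 - <<'E'
from h import *
from meas import meas
meas("w4");goto(-85,-175,230,0)
E
```

```text
w4 centre [   0.4 -172.2] size [ 39.1 158.9]
[[ -19.2  -92.7]
 [ -19.1 -251.6]
 [  20.  -251.6]
 [  19.9  -92.7]]
yaw rel clamp 0.01
t 3.5667 turn [-0.0007 -0.0019  0.    ] shift [-5.371 -0.02  -4.812]
clamp xy [ -31.2 -175.2] z 182.0 yaw 0.0 F [ 0.2  0.5 -1.3] open 85.2 t 3.5667 j [-17.   3. 116.   0.  61.  75.]
```

move_arm(rows=[[[0,0,0],[-1.5,0,0],0],[[0,0,0],[-3,0,-1],0],[[0,0,0],[-3,0,-5],0],[[0,0,0],[-3,-2,-9],0],[[0,0,0],[-3,-5,-13],0]])

```text
clock: 3.98
tcp_pos: [480.2, -36.7, 305.0]
eef_rot: [[0.999, -0.036, 0.004], [-0.036, -0.999, -0.0], [0.004, -0.0, -1.0]]
force: [1.4, -0.2, 0.6]
opening: 85.3
```

```bash
python3 - <<'E'
from h import *
goto(-50,-110,400,0)
E
```

```text
t 3.9833 turn [-0.0001 -0.0041 -0.0031] shift [ 1.184 -2.255 -9.499]
clamp xy [ -61.5 -132.5] z 305.0 yaw -0.18 F [ 1.4 -0.2  0.6] open 85.3 t 3.9833 j [-13. -12. 117.   0.  75.  79.]
```

move_arm(rows=[[[0,0,0],[0.2,-1.5,-2.5],0],[[0,0,0],[0.4,-3,-5],0],[[0,0,0],[0.6,-5,-7.5],0],[[0,0,0],[0.6,-7,-9.5],0],[[0,0,0],[0.6,-7,-9.5],0]])

```text
clock: 4.4
tcp_pos: [489.3, 35.2, 406.1]
eef_rot: [[0.999, -0.033, 0.015], [-0.033, -0.999, 0.001], [0.015, -0.001, -1.0]]
force: [0.1, -0.0, 0.4]
opening: 85.5
```

```bash
python3 - <<'E'
from h import *
st()
f=grab_frame("wrist");crop(f,0,0,512,384,1.5,"pics/w5.png")
g=grab_frame("top");crop(g,165,100,355,220,4,"pics/t2.png")
import pickle;pickle.dump((f,g),open("fr1.pkl","wb"))
E
```

```text
clamp xy [-54.8 -60.3] z 406.1 yaw 0.0 F [ 0.1 -0.   0.4] open 85.5 t 4.4 j [ -5. -16. 110.   0.  85.  87.]
```

View pics/w5.png

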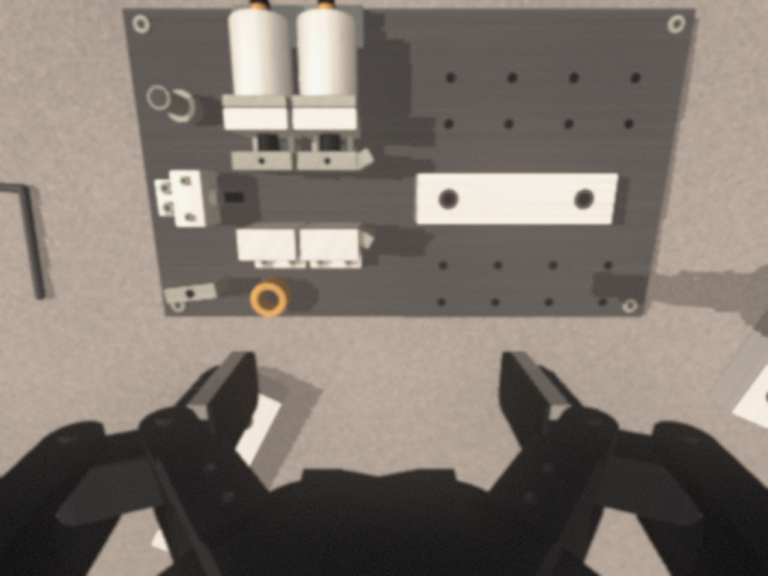

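View pics/t2.png

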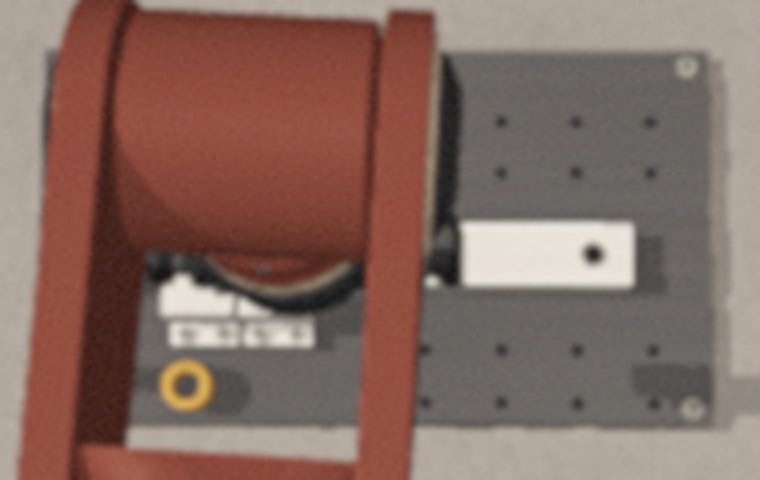

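```bash
cat > fit2.py <<'E'
from fit import *
f1,g1=pickle.load(open("fr1.pkl","rb"))
W=lambda U,V:np.array([(U+.5)/1.5-.5,(V+.5)/1.5-.5])
pw=[W(123,9),W(695,10),W(645,317),W(166,317)]
bw=[W(416,173),W(618,173),W(612,224),W(417,224)]
x,e=fit(pc,15,[(f1,pw)],[546,94,0]);print("clamp wrist",x[:2].round(1),np.degrees(x[2]).round(2),e)
b,e=fit(bc,40,[(f1,bw)],[546,-80,0]);print("blank",b[:2].round(1),np.degrees(b[2]).round(2),e)
c,s=np.cos(x[2]),np.sin(x[2]);d=b[:2]-x[:2];print("blank in clamp by plate",c*d[0]+s*d[1],-s*d[0]+c*d[1],np.degrees(b[2]-x[2]))
def rel(p,z):
    q=unproj(f1,*p,z);d=q[:2]-x[:2];return np.round([c*d[0]+s*d[1],-s*d[0]+c*d[1]],1)
for n,p,z in(("pad top edge",(232,170),75),("pad",(356,170),75),("jaw",(237,229),75),("jaw",(358,229),75),("leadin pad tip",(373,160),65),("leadin jaw tip",(373,240),65),("button face z17",(240,198),32),("stopblk front top",(207,170),49),("",(207,226),49)):print(n,rel(W(*p),z))
crop(f1,60,100,300,210,3,"pics/w5b.png")
E
python3 fit2.py
```

```text
clamp wrist [544.6  93.9] -1.87 1.954467809367884
blank [540.  -78.2] -1.74 1.0773526334037342
blank in clamp by plate 0.9649940180851484 -172.1191434675655 0.12430698669225895
pad top edge [22.6 44. ]
pad [ 22.6 -44.8]
jaw [-19.4  44.1]
jaw [-19.4 -45.6]
leadin pad tip [ 29.9 -56.8]
leadin jaw tip [-29.  -56.6]
button face z17 [ 1.4 54.4]
stopblk front top [23.3 72.5]
 [-19.9  77.1]
```

View pics/w5b.png

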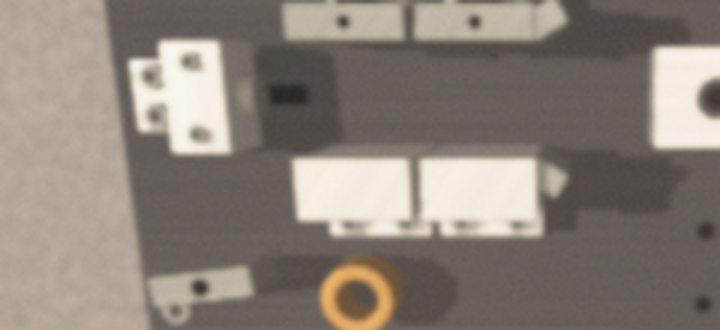

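```bash
python3 - <<'E'
from h import *
goto(0,-285,330,90)
E
```

```text
t 4.5 turn [ 0.0057 -0.0053 -1.5723] shift [ 5.539 22.278  7.148]
clamp xy [-55.5 -62.1] z 401.0 yaw -0.09 F [-0.1 -0.6  0.1] open 85.1 t 4.5 j [ -5. -16. 110.   0.  85.  87.]
```

move_arm(rows=[[[0,0,-0.12],[1,4,0],0.3],[[0,0,-0.24],[2,8,0],0.6],[[0,0,-0.36],[3,12,0],0.85],[[0,0,-0.48],[4,16,0],0.85],[[0,0,-0.6],[5,20,0],0.85]])

```text
clock: 4.92
tcp_pos: [528.4, -158.3, 399.1]
eef_rot: [[0.853, 0.521, 0.004], [0.521, -0.853, 0.001], [0.004, 0.002, -1.0]]
force: [0.2, 0.6, -0.1]
opening: 25.8
```

```bash
python3 - <<'E'
from h import *
goto(0,-285,330,90)
E
```

```text
t 4.9167 turn [ 0.0037 -0.0028 -0.9899] shift [-1.03   3.223  6.915]
clamp xy [  -9.4 -252.5] z 399.1 yaw 33.28 F [ 0.2  0.6 -0.1] open 25.8 t 4.9167 j [-24.  -7. 103.   0.  84.  34.]
```

move_arm(rows=[[[0,0,-0.12],[-0.3,0.8,1.5],0.85],[[0,0,-0.24],[-0.6,1.6,3],0.85],[[0,0,-0.36],[-0.9,2.4,4.5],0.85],[[0,0,-0.48],[-1,3.2,6],0.85],[[0,0,-0.6],[-1,3.2,6.9],0.85]])

```text
clock: 5.33
tcp_pos: [535.6, -192.6, 325.7]
eef_rot: [[0.407, 0.913, -0.001], [0.913, -0.407, 0.002], [0.002, -0.002, -1.0]]
force: [0.5, 0.8, -0.3]
opening: 12.7
```

```bash
python3 - <<'E'
from h import *
goto(0,-285,240,90)
E
```

```text
t 5.3333 turn [-0.0012 -0.0023 -0.3868] shift [0.165 0.054 8.571]
clamp xy [  -1.1 -286.5] z 325.7 yaw 67.84 F [ 0.5  0.8 -0.3] open 12.7 t 5.3333 j [-27.  -1. 104.   0.  77.  -3.]
```

move_arm(rows=[[[0,0,-0.12],[0.1,0,2],0.88],[[0,0,-0.24],[0.1,0,4],0.88],[[0,0,-0.36],[0.2,0,6],0.88],[[0,0,-0.387],[0.2,0,8],0.88],[[0,0,-0.387],[0.2,0,8.5],0.88]])

```text
clock: 5.75
tcp_pos: [533.7, -190.5, 234.7]
eef_rot: [[0.033, 0.999, -0.009], [0.999, -0.033, 0.007], [0.006, -0.01, -1.0]]
force: [-0.6, 1.0, -1.2]
opening: 10.4
```

```bash
python3 - <<'E'
from h import *
from meas import meas
goto(0.4,-285,193,90)
meas("w6")
E
```

```text
t 5.75 turn [-0.0096 -0.0063 -0.0008] shift [-0.084  0.383  4.162]
clamp xy [  -3.  -284.4] z 234.7 yaw 89.95 F [-0.6  1.  -1.2] open 10.4 t 5.75 j [-27.   5. 108.   0.  68. -25.]
w6 centre [-1.00e-01 -2.04e+02] size [39.8 95. ]
[[ -20.  -156.5]
 [ -20.  -251.5]
 [  19.8 -251.5]
 [  19.8 -156.5]]
yaw rel clamp 0.0
```

View pics/w6.png

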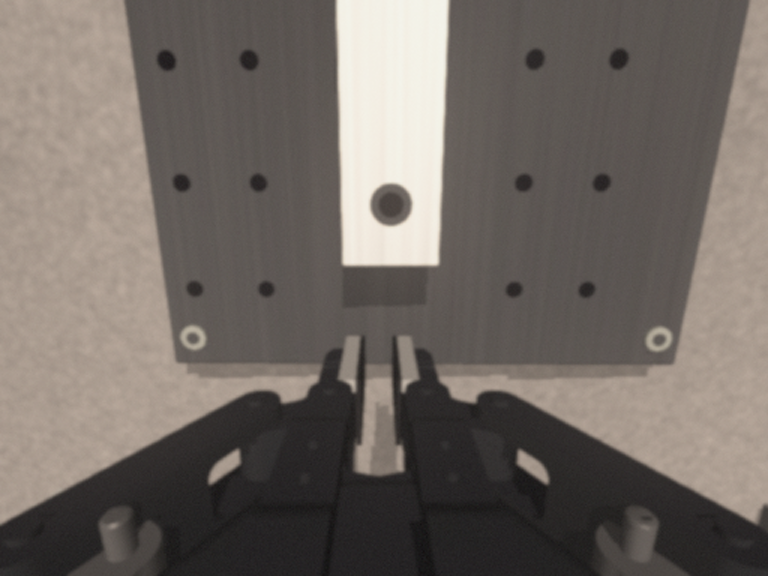

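The blank's rear end (edge at row 265, columns 343–438) is straight ahead of the fingers. I'll descend behind it.

move_arm(rows=[[[0,0,0],[0,0.2,1.5],0.88],[[-0.008,-0.006,0],[-0.1,0.4,3],0.88],[[-0.008,-0.006,0],[-0.1,0.4,3.9],0.88],[[-0.008,-0.006,0],[-0.1,0.4,4.1],0.88],[[-0.008,-0.006,0],[-0.1,0.4,4.1],0.88]])

```text
clock: 6.22
tcp_pos: [537.3, -191.5, 194.1]
eef_rot: [[0.035, 0.999, -0.002], [0.999, -0.035, 0.001], [0.001, -0.002, -1.0]]
force: [0.7, 0.1, 0.4]
opening: 10.3
```

```bash
python3 - <<'E'
from h import *
goto(0.4,-265,193,90)
E
```

```text
t 6.2167 turn [-0.002  -0.0006 -0.0025] shift [ 2.031 -0.031  0.109]
clamp xy [   0.7 -285.3] z 194.1 yaw 89.85 F [0.7 0.1 0.4] open 10.3 t 6.2167 j [-27.   9. 108.  -0.  63. -25.]
```

move_arm(rows=[[[0,0,0],[0.7,0,0.1],0.88],[[0,0,-0.002],[1.4,0,0.1],0.88],[[0,0,-0.002],[2.1,0,0.1],0.88],[[0,0,-0.002],[2.8,0,0.1],0.88],[[0,0,-0.002],[3.5,0,0.1],0.88]])

```text
clock: 6.63
tcp_pos: [539.0, -155.9, 194.1]
eef_rot: [[0.033, 0.999, -0.0], [0.999, -0.033, -0.001], [-0.001, -0.0, -1.0]]
force: [0.4, -3.2, 1.2]
opening: 10.3
```

```bash
python3 - <<'E'
from h import *
from meas import meas
goto(0.4,-215,193,90)
meas("w7")
E
```

```text
t 6.6333 turn [-0.0004  0.001   0.    ] shift [ 3.474 -0.072  0.103]
clamp xy [   1.1 -249.7] z 194.1 yaw 90.0 F [ 0.4 -3.2  1.2] open 10.3 t 6.6333 j [-24.   7. 109.  -0.  63. -22.]
w7 centre [   0.  -188.5] size [ 39.6 100.4]
[[ -19.8 -138.3]
 [ -19.8 -238.7]
 [  19.8 -238.7]
 [  19.8 -138.3]]
yaw rel clamp 0.01
```

View pics/w7.png

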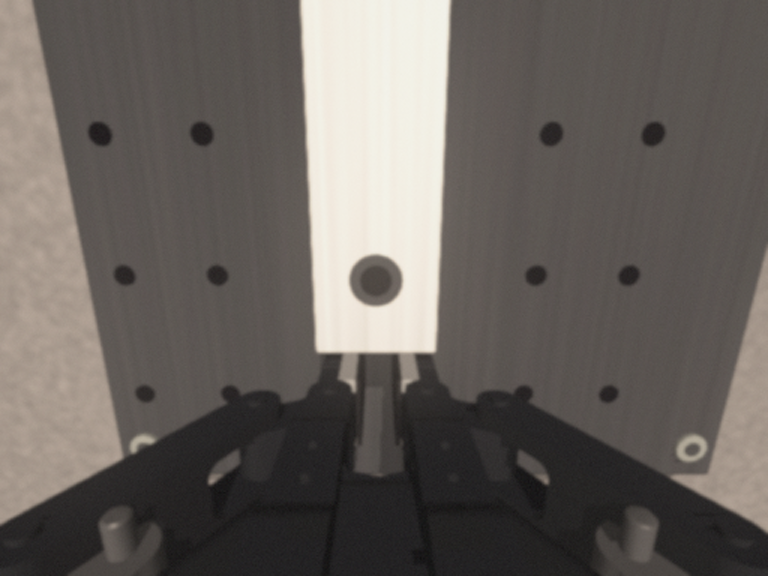

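Contact is clean: the rear sits at -238.7 with the tool at -249.7, yaw is 0.0 and x is 0.0. I'll push on.

move_arm(rows=[[[0,0,0],[0.7,0,0.1],0.88],[[0,0,0],[1.4,-0.1,0.1],0.88],[[0,0,0],[2.1,-0.1,0.1],0.88],[[0,0,0],[2.7,-0.1,0.1],0.88],[[0,0,0],[3.3,-0.1,0.1],0.88]])

```text
clock: 7.1
tcp_pos: [538.9, -121.2, 192.8]
eef_rot: [[0.032, 0.999, -0.001], [0.999, -0.032, 0.001], [0.001, -0.001, -1.0]]
force: [-0.3, -3.9, 1.0]
opening: 10.1
```

```bash
python3 - <<'E'
from h import *
from meas import meas
goto(0.4,-180,193,90)
meas("w8")
g=grab_frame("scene");crop(g,120,85,360,285,3,"pics/s5.png")
E
```

```text
t 7.1 turn [-0.001  -0.0006  0.0006] shift [ 3.504  0.046 -0.013]
clamp xy [  -0. -215.] z 192.8 yaw 90.03 F [-0.3 -3.9  1. ] open 10.1 t 7.1 j [-20.   6. 111.   0.  63. -19.]
w8 centre [  -0.9 -153.7] size [100.1  39.6]
[[ -20.8 -203.8]
 [  18.8 -203.8]
 [  18.9 -103.7]
 [ -20.7 -103.7]]
yaw rel clamp -0.05
```

View pics/w8.png

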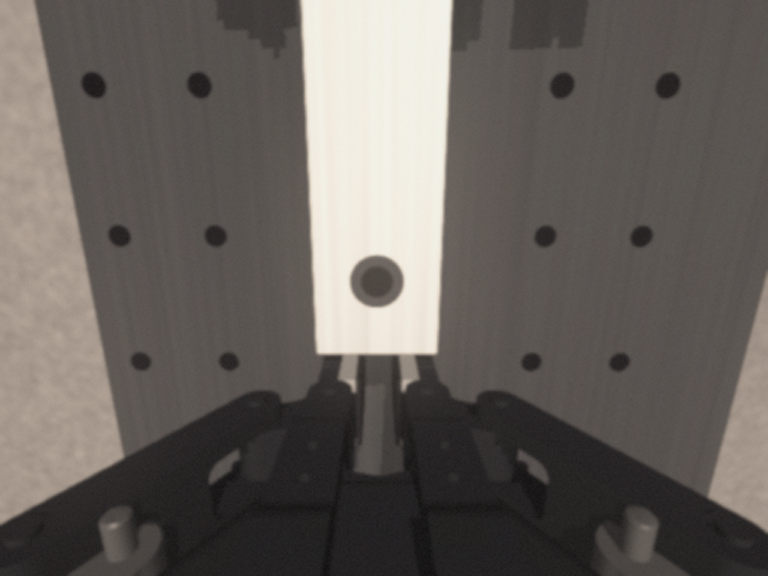

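View pics/s5.png

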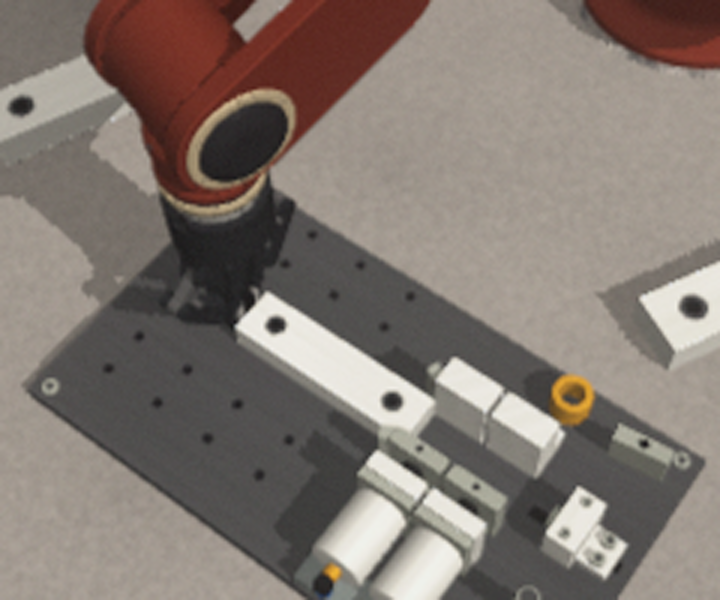

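The blank's front is just entering the gap, with x around -0.9 and force still only friction (4 N). I'll steer about 1 mm towards +x while continuing slowly.

move_arm(rows=[[[0,0,0],[0.5,0.1,0],0.88],[[0,0,0],[1.0,0.1,0],0.88],[[0,0,0],[1.5,0.1,0],0.88],[[0,0,0],[2.0,0.1,0],0.88],[[0,0,0],[2.5,0.1,0],0.88]])

```text
clock: 7.62
tcp_pos: [540.4, -95.2, 192.2]
eef_rot: [[0.031, 1.0, -0.002], [1.0, -0.031, 0.002], [0.002, -0.002, -1.0]]
force: [-0.2, -1.3, -0.1]
opening: 10.3
```

```bash
python3 - <<'E'
from h import *
from meas import meas
goto(0.8,-150,193,90)
meas("w9")
E
```

```text
t 7.6167 turn [-0.0025 -0.0024  0.0012] shift [ 3.896  0.032 -0.075]
clamp xy [   0.5 -189. ] z 192.2 yaw 90.07 F [-0.2 -1.3 -0.1] open 10.3 t 7.6167 j [-18.   6. 111.   0.  63. -16.]
w9 centre [  -0.3 -127.6] size [100.1  39.6]
[[ -20.1 -177.7]
 [  19.5 -177.7]
 [  19.6  -77.5]
 [ -20.   -77.5]]
yaw rel clamp -0.02
```

move_arm(rows=[[[0,0,0],[0.6,0,0],0.88],[[0,0,0],[1.2,0,0],0.88],[[0,0,0],[1.8,0,0],0.88],[[0,0,0],[2.4,0,0],0.88],[[0,0,0],[3.0,0,0],0.88]])

```text
clock: 8.08
tcp_pos: [541.2, -63.8, 192.1]
eef_rot: [[0.031, 1.0, -0.003], [1.0, -0.031, 0.004], [0.004, -0.003, -1.0]]
force: [0.2, -1.2, -0.2]
opening: 10.2
```

```bash
python3 - <<'E'
from h import *
from meas import meas
goto(0.8,-125,193,90)
meas("w10")
E
```

```text
t 8.0833 turn [-0.0028 -0.0035  0.0016] shift [ 3.253  0.054 -0.076]
clamp xy [   0.3 -157.5] z 192.1 yaw 90.09 F [ 0.2 -1.2 -0.2] open 10.2 t 8.0833 j [-15.   6. 112.   0.  63. -13.]
w10 centre [ -0.5 -95.9] size [ 39.6 100.1]
[[ -20.4  -45.9]
 [ -20.2 -146. ]
 [  19.3 -146. ]
 [  19.2  -45.8]]
yaw rel clamp 0.08
```

View pics/w10.png

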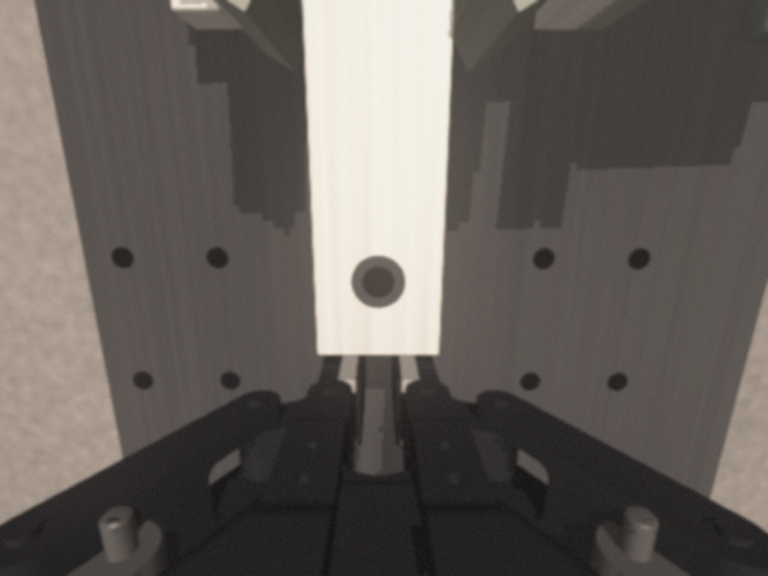

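The blank is centred between the lead-in tips (bases at columns 300 and 460), front at about +14.

move_arm(rows=[[[0,0,0],[0.6,0,0],0.88],[[0,0,0],[1.2,0,0],0.88],[[0,0,0],[1.8,0,0],0.88],[[0,0,0],[2.4,0,0],0.88],[[0,0,0],[2.9,0,0],0.88]])

```text
clock: 8.55
tcp_pos: [541.9, -33.2, 192.1]
eef_rot: [[0.03, 1.0, -0.003], [1.0, -0.03, 0.005], [0.005, -0.003, -1.0]]
force: [-0.4, -0.7, -0.3]
opening: 10.2
```

```bash
python3 - <<'E'
from h import *
from meas import meas
goto(0.8,-110,193,90)
meas("w11")
g=grab_frame("scene");crop(g,200,165,340,275,5,"pics/s6.png")
g=grab_frame("top");crop(g,165,100,355,220,4,"pics/t6.png")
E
```

```text
t 8.55 turn [-0.0034 -0.0048  0.0022] shift [ 1.698  0.077 -0.087]
clamp xy [ 1.00e-01 -1.27e+02] z 192.1 yaw 90.13 F [-0.4 -0.7 -0.3] open 10.2 t 8.55 j [-11.   5. 112.   0.  63. -10.]
w11 centre [ -0.8 -65.2] size [ 39.5 100.2]
[[ -20.7  -15.1]
 [ -20.5 -115.3]
 [  19.1 -115.2]
 [  18.8  -15. ]]
yaw rel clamp 0.12
```

View pics/s6.png

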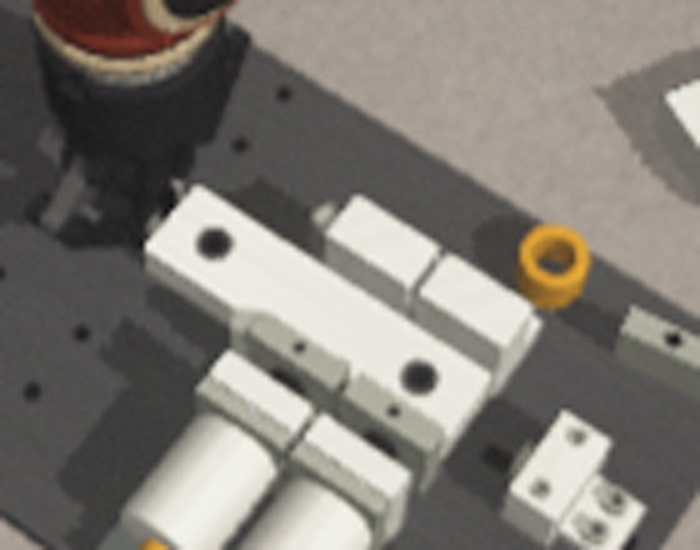

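View pics/t6.png

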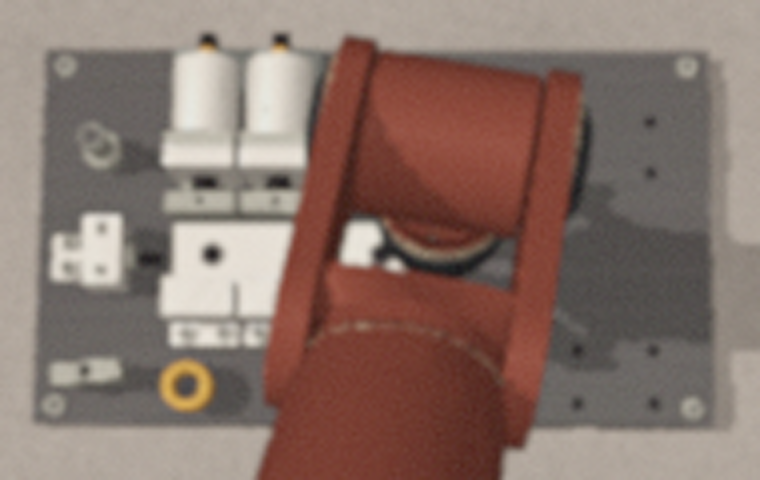

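The front has reached about +45 with about 20 mm left to the button (top view: blank edge at column 171, button at about 135). From here I'll use small slow steps.

move_arm(rows=[[[0,0,0],[0.3,0.03,0],0.88],[[0,0,0.002],[0.6,0.05,0],0.88],[[0,0,0.002],[0.9,0.07,0],0.88],[[0,0,0.002],[1.2,0.07,0],0.88],[[0,0,0.002],[1.4,0.07,0],0.88]])

```text
clock: 9.12
tcp_pos: [543.1, -19.1, 192.2]
eef_rot: [[0.032, 0.999, -0.003], [0.999, -0.032, 0.005], [0.005, -0.003, -1.0]]
force: [-0.6, -1.5, -0.7]
opening: 10.4
```

```bash
python3 - <<'E'
from h import *
from meas import meas
goto(0.8,-100,193,90)
meas("w12")
g=grab_frame("scene");crop(g,240,205,340,275,7,"pics/s7.png")
g=grab_frame("top");crop(g,170,135,240,190,10,"pics/t7.png")
E
```

```text
t 9.1167 turn [-0.0033 -0.0052  0.0007] shift [ 1.285  0.002 -0.076]
clamp xy [   0.8 -112.8] z 192.2 yaw 90.04 F [-0.6 -1.5 -0.7] open 10.4 t 9.1167 j [-10.   5. 112.   0.  63.  -8.]
w12 centre [ -0.3 -51. ] size [100.3  39.5]
[[ -20.  -101.1]
 [  19.5 -101.1]
 [  19.5   -0.9]
 [ -20.    -0.8]]
yaw rel clamp -0.03
```

View pics/s7.png

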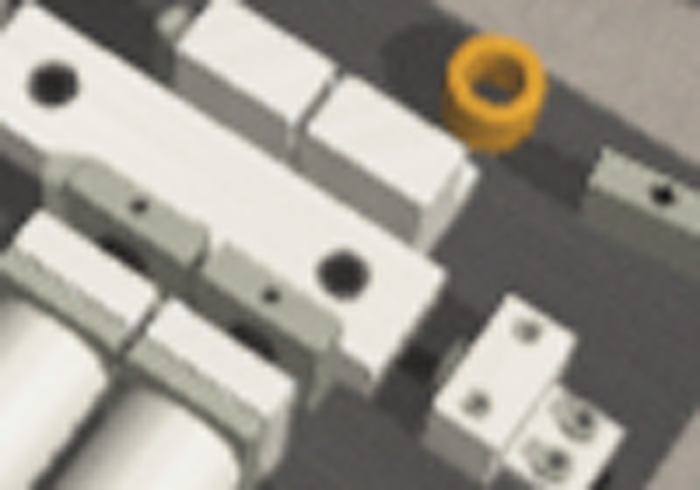

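View pics/t7.png

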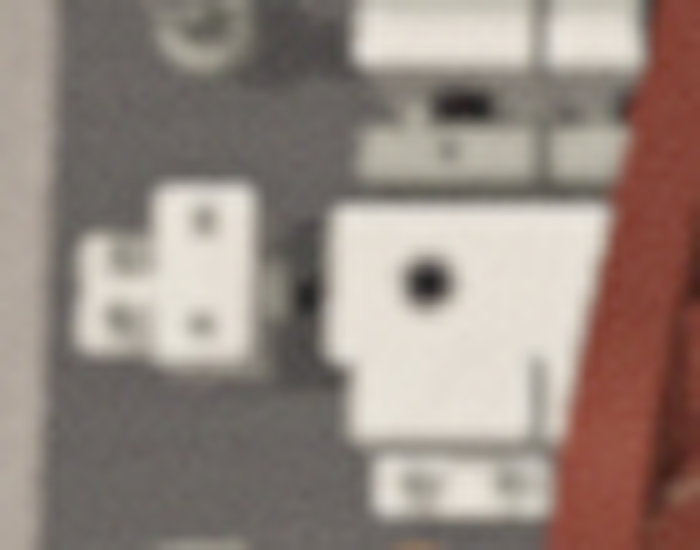

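About 9–10 mm remain (button face at column 288, blank front at 327, roughly 4 px/mm). I'll go 6 mm, then creep.

move_arm(rows=[[[0,0,0],[0.15,0,0],0.88],[[0,0,0],[0.3,0,0],0.88],[[0,0,0],[0.45,0,0],0.88],[[0,0,0],[0.6,0,0],0.88],[[0,0,0],[0.6,0,0],0.88]])

```text
clock: 9.68
tcp_pos: [543.3, -12.8, 192.2]
eef_rot: [[0.032, 0.999, -0.003], [0.999, -0.032, 0.006], [0.006, -0.003, -1.0]]
force: [0.3, -1.0, -1.0]
opening: 10.0
```

```bash
python3 - <<'E'
from h import *
from meas import meas
st();meas("w13")
g=grab_frame("top");crop(g,170,135,240,190,10,"pics/t8.png")
E
```

```text
clamp xy [   0.7 -106.5] z 192.2 yaw 90.05 F [ 0.3 -1.  -1. ] open 10.0 t 9.6833 j [ -9.   5. 112.   0.  63.  -8.]
w13 centre [ -0.3 -44.5] size [ 39.6 100.4]
[[-20.1   5.6]
 [-20.  -94.7]
 [ 19.6 -94.7]
 [ 19.4   5.7]]
yaw rel clamp 0.06
```

View pics/t8.png

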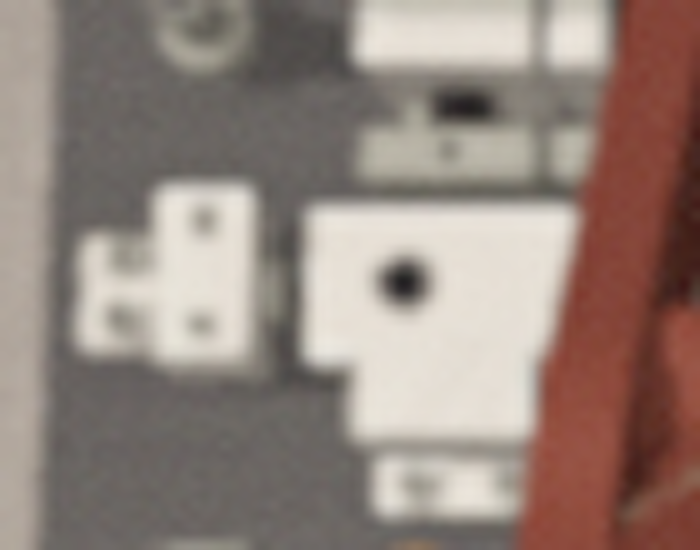

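move_arm(rows=[[[0,0,0],[0.05,0,0],0.88],[[0,0,0],[0.1,0,0],0.88],[[0,0,0],[0.15,0,0],0.88],[[0,0,0],[0.2,0,0],0.88],[[0,0,0],[0.25,0,0],0.88]])

```text
clock: 10.2
tcp_pos: [543.3, -10.4, 192.2]
eef_rot: [[0.032, 0.999, -0.003], [0.999, -0.032, 0.006], [0.006, -0.003, -1.0]]
force: [0.6, -1.2, -1.0]
opening: 10.1
```

```bash
python3 - <<'E'
from h import *
st()
g=grab_frame("top");crop(g,170,135,240,190,10,"pics/t9.png")
E
```

```text
clamp xy [   0.7 -104.1] z 192.2 yaw 90.04 F [ 0.6 -1.2 -1. ] open 10.1 t 10.2 j [ -9.   5. 112.   0.  63.  -7.]
```

View pics/t9.png

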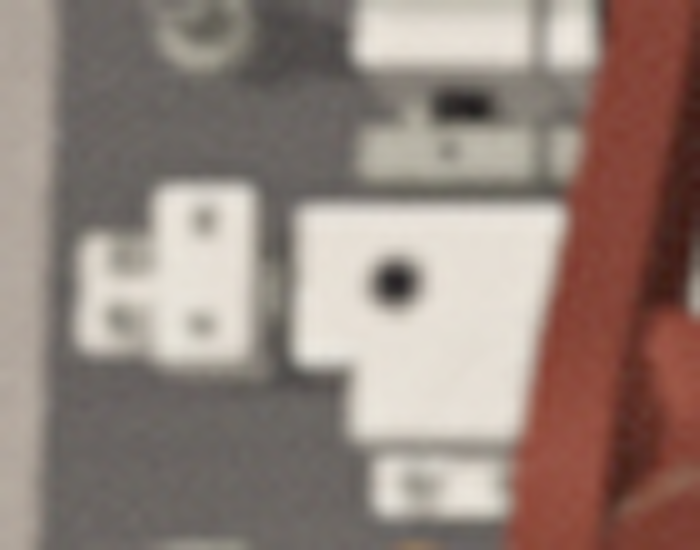

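Roughly 2 mm left (face at about column 285, front at 293). I'm creeping while watching the y force.

move_arm(rows=[[[0,0,0],[0.03,0,0],0.88],[[0,0,0],[0.06,0,0],0.88],[[0,0,0],[0.09,0,0],0.88],[[0,0,0],[0.12,0,0],0.88],[[0,0,0],[0.15,0,0],0.88]])

```text
clock: 10.67
tcp_pos: [543.4, -8.8, 192.2]
eef_rot: [[0.032, 0.999, -0.003], [0.999, -0.032, 0.006], [0.006, -0.003, -1.0]]
force: [-0.3, -2.1, -1.1]
opening: 10.3
```

move_arm(rows=[[[0,0,0],[0.03,0,0],0.88],[[0,0,0],[0.06,0,0],0.88],[[0,0,0],[0.08,0,0],0.88],[[0,0,0],[0.1,0,0],0.88],[[0,0,0],[0.1,0,0],0.88]])

```text
clock: 11.08
tcp_pos: [543.4, -7.7, 192.2]
eef_rot: [[0.032, 0.999, -0.003], [0.999, -0.032, 0.007], [0.006, -0.003, -1.0]]
force: [-0.5, -0.9, 0.6]
opening: 10.7
```

move_arm(rows=[[[0,0,0],[0.03,0,0],0.88],[[0,0,0],[0.06,0,0],0.88],[[0,0,0],[0.08,0,0],0.88],[[0,0,0],[0.1,0,0],0.88],[[0,0,0],[0.1,0,0],0.88]])

```text
clock: 11.5
tcp_pos: [543.4, -6.7, 192.2]
eef_rot: [[0.032, 0.999, -0.003], [0.999, -0.032, 0.007], [0.007, -0.003, -1.0]]
force: [0.0, -2.7, -0.4]
opening: 10.2
```

```bash
python3 - <<'E'
from h import *
from meas import meas
st();meas("w14")
g=grab_frame("top");crop(g,170,135,240,190,10,"pics/t10.png")
g=grab_frame("scene");crop(g,240,205,340,275,7,"pics/s10.png")
E
```

```text
clamp xy [   0.7 -100.4] z 192.2 yaw 90.05 F [ 0.  -2.7 -0.4] open 10.2 t 11.5 j [ -9.   5. 112.   0.  63.  -7.]
w14 centre [ -0.4 -38.4] size [100.4  39.5]
[[-20.2 -88.5]
 [ 19.3 -88.6]
 [ 19.5  11.8]
 [-20.1  11.8]]
yaw rel clamp -0.07
```

View pics/t10.png

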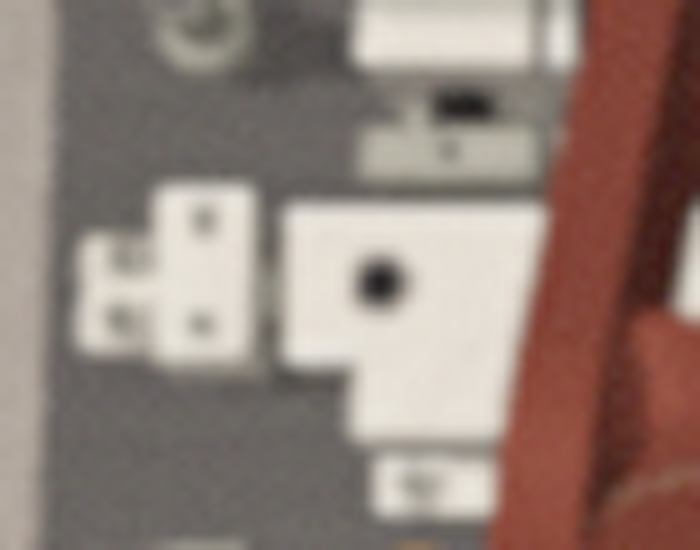

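View pics/s10.png

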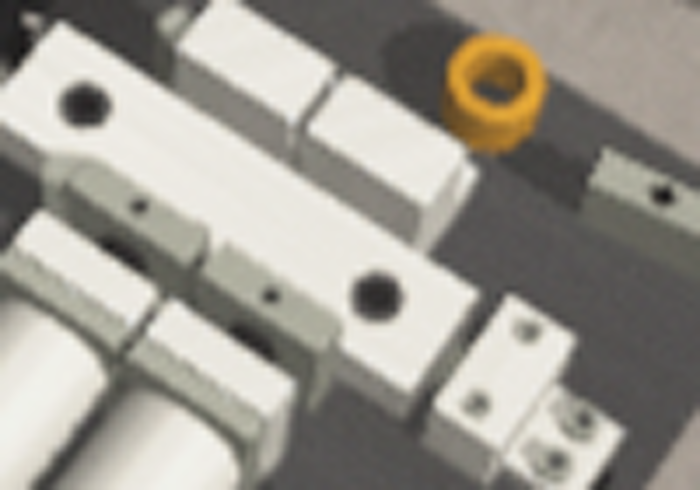

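No contact force yet; the gap to the block is about 7 mm and the button fills most of it. I'll keep creeping.

move_arm(rows=[[[0,0,0],[0.03,0,0],0.88],[[0,0,0],[0.06,0,0],0.88],[[0,0,0],[0.08,0,0],0.88],[[0,0,0],[0.1,0,0],0.88],[[0,0,0],[0.1,0,0],0.88]])

```text
clock: 12.07
tcp_pos: [543.5, -5.7, 192.2]
eef_rot: [[0.032, 0.999, -0.003], [0.999, -0.032, 0.007], [0.007, -0.003, -1.0]]
force: [-0.5, -2.2, 0.4]
opening: 10.6
```

move_arm(rows=[[[0,0,0],[0.03,0,0],0.88],[[0,0,0],[0.06,0,0],0.88],[[0,0,0],[0.08,0,0],0.88],[[0,0,0],[0.1,0,0],0.88],[[0,0,0],[0.1,0,0],0.88]])

```text
clock: 12.48
tcp_pos: [543.5, -4.8, 192.2]
eef_rot: [[0.032, 0.999, -0.003], [0.999, -0.032, 0.006], [0.006, -0.003, -1.0]]
force: [-0.9, -2.0, 0.4]
opening: 10.2
```

move_arm(rows=[[[0,0,0],[0.03,0,0],0.88],[[0,0,0],[0.06,0,0],0.88],[[0,0,0],[0.08,0,0],0.88],[[0,0,0],[0.1,0,0],0.88],[[0,0,0],[0.1,0,0],0.88]])

```text
clock: 12.9
tcp_pos: [543.5, -4.4, 192.3]
eef_rot: [[0.031, 1.0, -0.003], [0.999, -0.031, 0.004], [0.004, -0.003, -1.0]]
force: [-0.3, -6.7, -0.9]
opening: 10.4
```

```bash
python3 - <<'E'
from h import *
from meas import meas
st();meas("w15")
g=grab_frame("top");crop(g,170,135,240,190,10,"pics/t11.png")
E
```

```text
clamp xy [  0.7 -98.1] z 192.3 yaw 90.07 F [-0.3 -6.7 -0.9] open 10.4 t 12.9 j [ -8.   5. 112.   0.  63.  -7.]
w15 centre [ -0.4 -36.5] size [100.3  39.6]
[[-20.2 -86.6]
 [ 19.4 -86.6]
 [ 19.4  13.6]
 [-20.1  13.7]]
yaw rel clamp -0.04
```

View pics/t11.png

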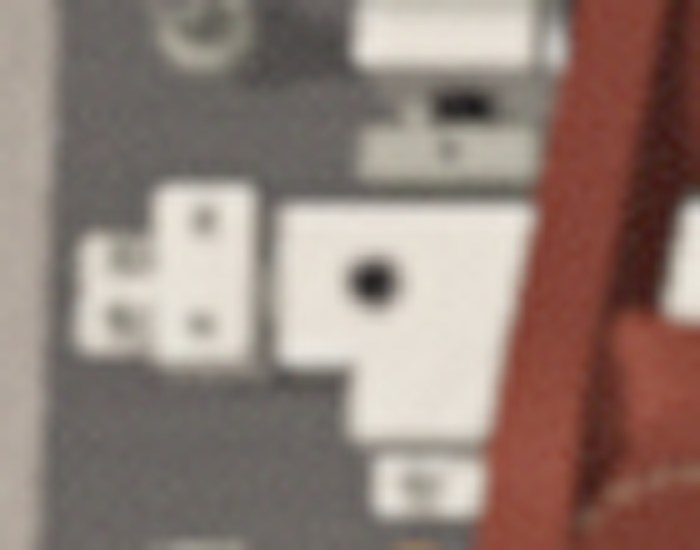

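The force rose to 6.7 N and the TCP advanced only 0.4 of 1.0 mm, so this looks like stop contact. I'll confirm with a slight extra press.

move_arm(rows=[[[0,0,0],[0.04,0,0],0.88],[[0,0,0],[0.08,0,0],0.88],[[0,0,0],[0.1,0,0],0.88],[[0,0,0],[0.1,0,0],0.88],[[0,0,0],[0.1,0,0],0.88]])

```text
clock: 13.42
tcp_pos: [543.6, -4.0, 192.3]
eef_rot: [[0.031, 1.0, -0.004], [1.0, -0.031, 0.002], [0.002, -0.004, -1.0]]
force: [-1.2, -7.1, -0.5]
opening: 10.3
```

The tip is stationary (the tool tilts instead), so the blank is blocked. Next I'll back off, lift and inspect.

move_arm(rows=[[[0,0,0],[-0.5,0,0],0.88],[[0,0,0],[-1.5,0,0],0.88],[[0,0,0],[-3,0,0],0.88],[[0,0,0],[-5,0,-2],0.88],[[0,0,0],[-7,0,-5],0.88]])

```text
clock: 13.83
tcp_pos: [539.8, -74.3, 239.0]
eef_rot: [[0.031, 0.999, -0.011], [1.0, -0.03, 0.005], [0.005, -0.011, -1.0]]
force: [0.3, 1.0, 0.4]
opening: 10.1
```

move_arm(rows=[[[0,0,0],[-4,0,-2],0.88],[[0,0,0],[-8,0,-4],0.88],[[0,0,0],[-12,0,-6],0.88],[[0,0,0],[-16,0,-8],0.88],[[0,0,0],[-16,0,-8],0.88]])

```text
clock: 14.25
tcp_pos: [536.0, -239.6, 322.7]
eef_rot: [[0.035, 0.999, -0.005], [0.999, -0.035, 0.001], [0.001, -0.005, -1.0]]
force: [0.3, 0.1, -0.1]
opening: 10.3
```

```bash
python3 - <<'E'
from h import *
st()
g=grab_frame("top");crop(g,170,120,270,195,8,"pics/t12.png")
f=grab_frame("scene");crop(f,200,175,340,275,5,"pics/s12.png")
E
```

```text
clamp xy [   0.9 -333.5] z 322.7 yaw 89.89 F [ 0.3  0.1 -0.1] open 10.3 t 14.25 j [-31.   2. 102.  -0.  77. -29.]
```

View pics/t12.png

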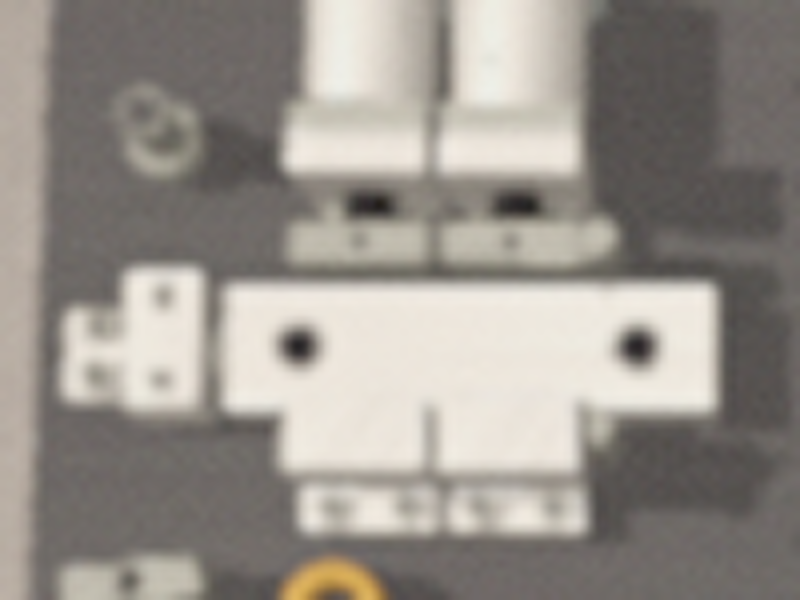

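View pics/s12.png

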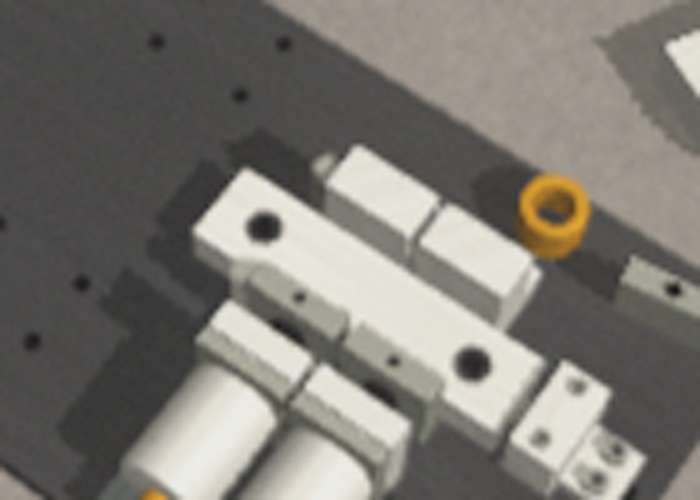

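The blank is seated between the jaws close to the stop and the bystanders are unmoved. To verify contact I'll look straight down on the button with the wrist camera, fingers kept high.

```bash
python3 - <<'E'
from h import *
goto(0,0,310,90)
E
```

```text
t 14.35 turn [-0.0073 -0.0041 -0.0014] shift [33.082 -0.109  1.165]
clamp xy [   0.7 -330.9] z 320.3 yaw 89.92 F [0.4 0.8 0.6] open 10.3 t 14.35 j [-31.   2. 102.   0.  77. -29.]
```

move_arm(rows=[[[0,0,0],[3.5,0,0],0.88],[[0,0,0],[7,0,0],0.88],[[0,0,0],[10.5,0,0],0.88],[[0,0,0],[14,0,0],0.88],[[0,0,0],[17,0,0],0.88]])

```text
clock: 14.77
tcp_pos: [540.7, -63.6, 319.2]
eef_rot: [[0.032, 0.999, -0.01], [0.999, -0.032, 0.007], [0.006, -0.01, -1.0]]
force: [0.5, 0.7, -0.6]
opening: 9.8
```

move_arm(rows=[[[0,0,0],[3.5,0,0],0.88],[[0,0,0],[7,0,0],0.88],[[0,0,0],[10.5,0,0],0.88],[[0,0,0],[14,0,0],0.88],[[0,0,0],[16,0,0],0.88]])

```text
clock: 15.18
tcp_pos: [544.1, 100.8, 318.4]
eef_rot: [[0.028, 1.0, -0.013], [1.0, -0.028, 0.009], [0.009, -0.013, -1.0]]
force: [-0.1, -0.4, -0.4]
opening: 10.1
```

```bash
python3 - <<'E'
from h import *
st()
f=grab_frame("wrist");cv2.imwrite("pics/w16.png",f["frame"][:,:,::-1]);crop(f,190,80,320,180,6,"pics/w16c.png")
E
```

```text
clamp xy [-2.1  7. ] z 318.4 yaw 90.25 F [-0.1 -0.4 -0.4] open 10.1 t 15.1833 j [  3.  -3. 107.   1.  77.   4.]
```

View pics/w16.png

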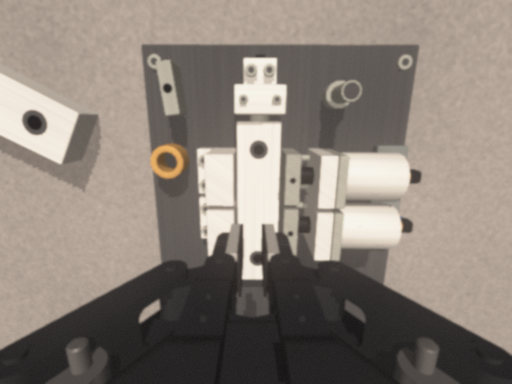

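View pics/w16c.png

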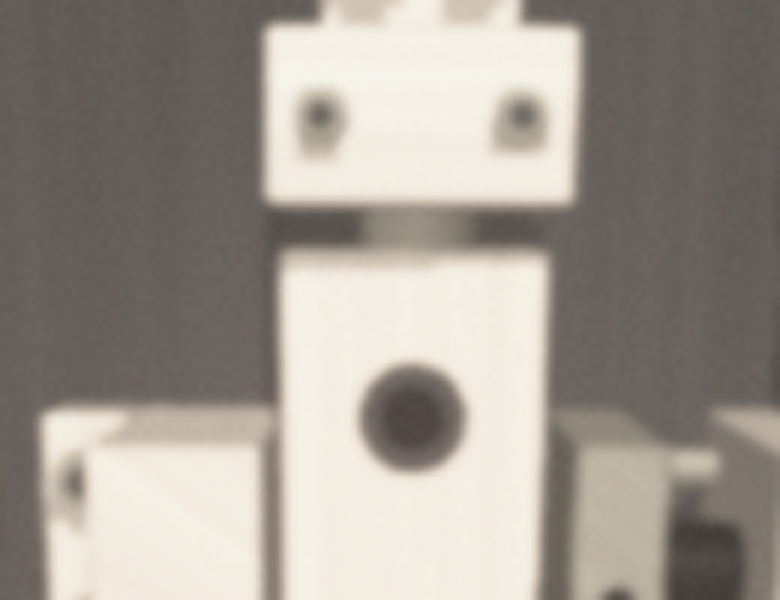

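The close-up shows the button (columns 362–470, rows 208–248) running right up to the blank's front edge with no gap. The blank is centred between the jaws and the fingers are well clear, so I'm handing in.

```bash
python3 - <<'E'
from h import *
st();print(manip.finish_job())
E
```

```text
clamp xy [-2.1  8.7] z 318.5 yaw 90.36 F [-0.3  2.4  0.4] open 10.7 t 15.2333 j [  3.  -3. 106.   1.  77.   4.]
the job is handed in; nothing more can be done
None
```

The blank is through the gap and resting against the stop button. I handed the job in at about 15 s; no verdict was reported.

I squared the blank up by pushing its side with both open fingertips. I then pushed its rear end with the nearly closed fingers, through the lead-ins and the gap, slowing to a creep for the last few millimetres. It was only ever pushed along the plate, never lifted.

**Last checks**
- **Contact with the stop:** the push force rose from about 2 N to 7 N and the fingertip stopped advancing, far below the 60 N limit. The last close-up shows the button running right up to the blank's front edge, with no gap.
- **Alignment:** the blank measured about 0.4 mm off the gap's centre line and within 0.1° of it.
- **Bystanders:** the bushing, cap screw, spare pad and hex key looked undisturbed wherever pictured. I didn't measure them, and the hex key was not in the last views.
- **Arm:** clear of everything, with the fingertips about 145 mm above the table. The force reading was 2.4 N with nothing in contact.

**Disagreements:** the cameras differed by 1–3 mm on where the clamp is. My early picture estimate put the stop face at about 69 mm, but contact came at about 73 mm. I relied on the force and the close-up for the final position.

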